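Load the finish-bottle carrier and shut its keeper bar

ROBOT

A 7-joint arm with a two-finger parallel gripper is mounted at the origin on the work surface. World frame = base frame: x ahead of the robot, y to its left, z up, the work surface at z = 0. Lengths are in mm, angles in rad, forces in N, time in s.
With the tool pointing down it reaches from about 400 to 925 mm from the base axis. Payload 4.1 kg.
Tool frame: the origin (TCP) lies midway between the tips of the shut fingers; the grasp point (between the pads) lies 19 mm behind it; z points along the fingers, y is the direction in which the jaws open and shut (so a half turn about z gives the same grasp; the last joint's range is limited). The gripper opens to 85 mm and grips with 20 to 120 N. Pads are 22 mm wide; open, the fingers measure 114 mm over their backs; the gripper's body (76 mm by 85 mm) begins 54 mm behind the grasp point. The pads swing forward as they close: fully open they stand 13 mm farther back than shut.
Start: joints at [-1.444, 0.398, 0.045, 1.537, -0.019, 1.207, -0.051], TCP at [145.501, 633.54, 231.347] pointing down, gripper open.
Joint ranges: [-2.82, 2.82], [-0.49, 2.23], [-1.37, 1.46], [0, 2.46], [-1.36, 4.5], [0.23, 2], [-2.94, 2.94]. Speed limits (rad/s): [2.57, 2.57, 3.14, 3.14, 3.14, 3.14, 3.14].

INTERFACE

Orientations are given as [roll, pitch, yaw] about the fixed x, y, z axes, in that order (R = Rz(yaw) Ry(pitch) Rx(roll)).
In Python, from plant import env gives the robot as it stands.
- The arm moves only by the shell command python3 -m handwheel 'ROWS' [FORCE]. ROWS is JSON, a list of rows, each an object with "delta_rot": the turn, a rotation vector about the tool's x, y, z in units of 6 degrees (1.0 is 6 degrees), a list of three; "slide": the shift along the tool's x, y, z in units of 60 mm (1.0 is 60 mm), a list of three; "claw": the gripper's target within -1 to 1 (fully open at 1, half-way at 0, shut at -1). A call has 1 to 8 rows; each row is the pose to reach, as a shift and turn from the pose commanded when the call began, along the tool's axes at that moment; what a row does not reach only later rows make up. A row lasts 1/8 s, in which the tool goes at most 62.5 mm and 10.7 degrees, less where a joint would pass 70% of its speed; a pose out of reach is approached as far as the arm can. A call with a gripper value outside its range is refused whole. The fingers move at their own pace and stop on an object; FORCE is the grip in N (left out, the last holds). Time passes only in rows, so rows that repeat a pose let the fingers close. It gives the time, the measured TCP pose, the force and the opening at its end, in the units of the state.
- env.read_state(): the state, without advancing time (a new reading comes with each control period).
- env.camera(name): name is "scene" or "top"; returns a dict with "image" (480x640x3 uint8, red, green, blue), "z_map" (480x640 float32, mm along the optical axis (not along the pixel's ray), 0 where there is no reading), "fovy" (degrees; the focal length in pixels is half the picture's height over the tangent of half this angle, whatever the lens; pixels are square), "cx", "cy" (the principal point, pixels), "xyz" and "rotation" of the camera in the world. Camera axes: x right, y up, looking along -z (the intrinsics and any distortion apply to the point x, -y, -z); pixel columns grow to the right and rows downward; lengths in mm; the calibration is good to about 2 mm. A picture is of the moment at which its call begins.
- env.job_done(): hands the job in, once; it reports no verdict.
The state is a dict: "time": time; "q": joint angles; "dq": joint speeds; "joint_efforts": joint torques, N m; "tcp_pos": TCP position; "orientation": TCP orientation; "contact_force": force on the tool from outside, world axes, zero at the start; "torque": the same for the moment, N m; "grip_width": finger opening in mm.
Only numpy, scipy, OpenCV 4.12 (cv2) and the standard library are available. Lean on these libraries where they do the work, as an engineer would, in place of code of your own. Each camera call takes 0.05 s, during which the arm holds its last target. There are 200 camera calls.

TASK

Pack up the finishing bottles: lift the dust cover off the carrier and lay it flat, knob up, wholly on the green mat, then stand every black-capped finish bottle upright on the floor of the carrier, one to a cell. When all are in, swing the keeper bar shut over them until it clicks home in its catch; do not shift the amber wax jar or anything else lying about on the bench.

Things in the scene. Friction and masses are not known exactly. Their poses are not given: they have to be found in the camera images.
- carrier: Fixed pale-wood carrier; origin: centre of its underside, on the bench. Baseboard 146 (x) x 360 (y) x 8. Box on it 136 x 200, walls 6 thick, tops 66 above the bench; 2 (along x) x 3 (along y) cells, each 60 x 60, split by 4 thick dividers with tops 54 above the bench; cell floors 8 above it. Steel hinge post (26 dia) at y = -142, grey catch post at y = +142, top 111 above the bench.
- cell0 (a point): centre of the floor of the cell at x = -32, y = -64 in the carrier's frame
- cell1 (a point): centre of the floor of the cell at x = 32, y = -64 in the carrier's frame
- cell2 (a point): centre of the floor of the cell at x = -32, y = 0 in the carrier's frame
- cell3 (a point): centre of the floor of the cell at x = 32, y = 0 in the carrier's frame
- cell4 (a point): centre of the floor of the cell at x = -32, y = 64 in the carrier's frame
- cell5 (a point): centre of the floor of the cell at x = 32, y = 64 in the carrier's frame
- keeper (a joint): Keeper bar's angle (rad) about an upright pin. 0 = shut: bar along the carrier's +y over the middle of the cells, tongue against the catch's stop. Grows opening, clockwise from above, towards the carrier's +x; limit 1.7. Starts open, 1.5 to 1.68; stays where left (friction 0.03 N m). Near 0.05 it meets the catch's sprung nub: 3 to 10 N at the grip carries it over (crest 0.03), then it is held shut.
- keeper_grip (a point): On the keeper's red upright grip post (16 dia, rising 34 from the bar's top at 105 to 139 above the bench, then a button 20 dia, 6 high, top at 145). The point is on the post's axis, 129 above the bench and 120 from the hinge pin.
- keeper_hinge (a point): On the keeper's upright hinge pin, 101 above the bench. The keeper is a flat aluminium bar 52 wide, 8 thick, swinging level with its underside 97 above the bench (5 above the caps of seated bottles), from 19 behind the pin to 256 before it, then a round steel tongue (10 dia) out to 300.
- cover: Loose grey dust cover, 0.3 kg, on the carrier at the start, long side along the carrier's y. Origin: centre of its underside (58 above the bench on the carrier). Plate 140 (x) x 204 (y) x 6, top 14 above the origin; under it a plug 116 x 180 x 8 sitting 4 loose all round in the carrier's mouth; on top, in the middle, an upright black knob 26 dia, from 14 to 48 above the origin.
- mat: Fixed dark green rubber mat on the bench, 190 (x) x 260 (y) x 3 thick; origin: centre of its underside. The cover goes here.
- bottle1: Finish bottle (orange) with a black cap, standing on the bench at the start, or absent. Origin: centre of its foot; z up along it. Body 50 dia up to 42, tapering to 24 dia at 50; cap 28 dia from 50 to 84 (the top). About 0.15 kg.
- bottle2: Finish bottle (orange) with a black cap, standing on the bench at the start, or absent. Origin: centre of its foot; z up along it. Body 50 dia up to 42, tapering to 24 dia at 50; cap 28 dia from 50 to 84 (the top). About 0.15 kg.
- bottle3: Finish bottle (cream) with a black cap, standing on the bench at the start, or absent. Origin: centre of its foot; z up along it. Body 50 dia up to 42, tapering to 24 dia at 50; cap 28 dia from 50 to 84 (the top). About 0.15 kg.
- bottle4: Finish bottle (cream) with a black cap, standing on the bench at the start, or absent. Origin: centre of its foot; z up along it. Body 50 dia up to 42, tapering to 24 dia at 50; cap 28 dia from 50 to 84 (the top). About 0.15 kg.
- bottle5: Finish bottle (brown) with a black cap, standing on the bench at the start, or absent. Origin: centre of its foot; z up along it. Body 50 dia up to 42, tapering to 24 dia at 50; cap 28 dia from 50 to 84 (the top). About 0.15 kg.
- wax: bystander: squat amber glass jar with a brass lid, 60 dia, 55 high, standing among the bottles; origin under its centre. Not to be loaded or moved.
- mug: bystander: mint green mug, 84 dia, 110 high; origin under its centre
- bowl: bystander: turned dark walnut bowl, 124 dia, 55 high; origin under its centre
- gouge: bystander: turning tool with a wooden handle, 240 long, lying flat
- sanding_block: bystander: cork sanding block 70 x 110 x 35; origin under its centre
- faceplate: bystander: steel ring 80 dia, 12 high, lying flat; origin under its centre
- wrench: bystander: steel wrench 170 long, lying flat
There are look-alikes about, which are no part of the job. Leave any turquoise look-alike of the bottle1 alone.

How it is judged:
By the outcome, as a careful person would: the job done as asked, in the order asked, and still so for the second after the job is handed in, with the robot touching nothing.
Of bottle1, bottle2, bottle3, bottle4, bottle5 only 3 to 5 are there at a start; the rules pass over those that are not, and their reading is None.
At some moment in a run one of bottle1, bottle2, bottle3, bottle4, bottle5 may be knocked a few centimetres aside while the robot is not near it.
It also fails if it takes over 210 s, if anything falls off the work surface, if the arm or the gripper's body presses on something with over 40 N, if the wrist force passes 120 N, or if a joint passes its speed limit or range.

## Working session

There is one attempt and no reset: what is moved stays moved. The work goes in short steps, Python scripts to look and compute and a shell command to move; the robot and the scene stay as the last step left them, time stands still between calls to the robot, and variables do not carry over. Pictures are saved under pics/ and viewed, about 12 in all and at most 16, crops included, and the job is handed in when it is done.

```bash
ls; mkdir -p pics
python3 - <<'E'
from plant import env
import cv2
for n in("scene","top"):
    c=env.camera(n)
    cv2.imwrite(f"pics/{n}0.png",c["image"][:,:,::-1])
    import numpy as np
    np.savez(f"/tmp/{n}0.npz",**c)
    print(n,{k:v for k,v in c.items() if k not in("image","z_map")},c["z_map"].min(),c["z_map"].max())
print(env.read_state())
E
```

```text
pics
scene {'fovy': 45.349458702640675, 'cx': 318.71857270619194, 'cy': 244.26404620335657, 'xyz': array([1181.61027813, -718.41571343, 1319.6175493 ]), 'rotation': array([ 0.67724848, -0.00572988,  0.71774633])} 0.0 3999.883
top {'fovy': 52.67660785683385, 'cx': 326.58322240406267, 'cy': 247.59359698647765, 'xyz': array([ 282.00660495,    4.40505238, 1288.2469296 ]), 'rotation': array([ 0.20745704,  0.00452888, -1.58942967])} 0.0 2367.1526
{'time': 0.1, 'q': array([-1.44399122,  0.39910657,  0.04506846,  1.53772319, -0.01867152,
        1.20691372, -0.05070443]), 'dq': array([-0.00103982, -0.00157332,  0.00015049, -0.00145253,  0.00024942,
        0.00347913,  0.0002368 ]), 'joint_efforts': array([ 3.89449284e-03, -4.76260471e+01,  1.37025990e+00, -2.54946220e+01,
        1.19944013e-02,  4.99574657e-03,  1.35585989e-05]), 'tcp_pos': array([145.40710438, 632.95549078, 230.38913291]), 'orientation': array([-3.13986996e+00,  1.58573514e-04,  2.91587635e+00]), 'contact_force': array([-0.40645796, -0.40769959, -0.08581619]), 'torque': array([-0.05785903,  0.00461828,  0.01841123]), 'grip_width': 85.38402137093962}
```

View pics/scene0.png

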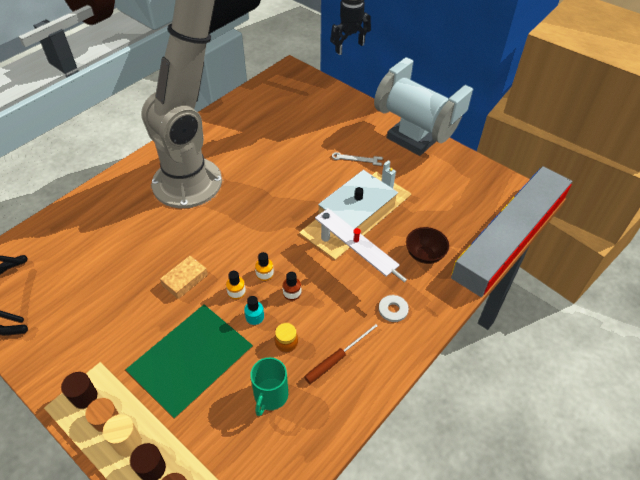

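View pics/top0.png

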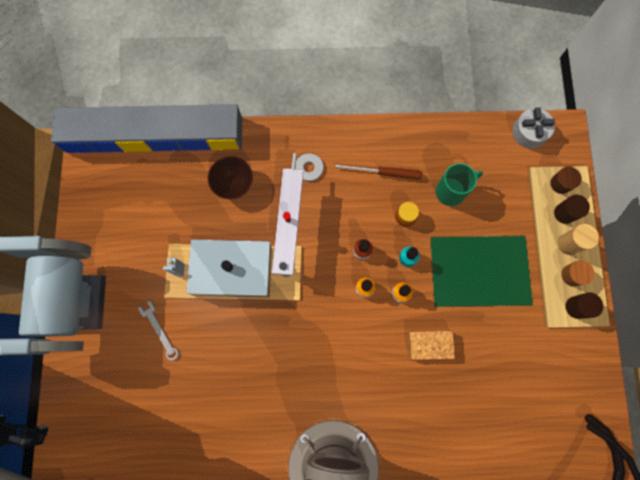

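Candidates (scene picture): black-capped orange bottles at (235,285) and (264,265), and a brown one at (291,286). The turquoise bottle at (254,310) is the look-alike, and the amber jar at (286,337) is the wax. The keeper is open towards +x, with its hinge at top-picture (285,266). The mat is at (480,270).

```bash
cat > h.py <<'E'
import numpy as np, cv2
from scipy.spatial.transform import Rotation as R
def cam(n):
    from plant import env
    return env.camera(n)
def fr(c):
    f=240/np.tan(np.radians(float(c["fovy"]))/2); return f,R.from_euler("xyz",c["rotation"]).as_matrix()
def ray(c,u,v):
    f,M=fr(c); d=np.stack([(np.asarray(u)-c["cx"])/f,-(np.asarray(v)-c["cy"])/f,-np.ones_like(u,float)],-1); return d@M.T
def cast(c,u,v,z):
    d=ray(c,u,v); return c["xyz"]+d*((z-c["xyz"][2])/d[...,2])[...,None]
def cloud(c):
    v,u=np.mgrid[:480,:640].astype(float)
    return c["xyz"]+ray(c,u,v)*c["z_map"][...,None]
def proj(c,p):
    f,M=fr(c); q=(np.asarray(p,float)-c["xyz"])@M; return c["cx"]+f*q[...,0]/-q[...,2], c["cy"]-f*q[...,1]/-q[...,2]
def blobs(m,amin=15):
    n,l,s,ce=cv2.connectedComponentsWithStats(m.astype(np.uint8))
    return [(l==i) for i in range(1,n) if s[i,4]>=amin]
E
python3 - <<'E'
from h import *
for n in("scene","top"):
    c=dict(np.load(f"/tmp/{n}0.npz")); P=cloud(c); h=cv2.cvtColor(c["image"],cv2.COLOR_RGB2HSV).astype(int);H,S,V=h[...,0],h[...,1],h[...,2]
    ok=c["z_map"]>0
    reg=ok&(P[...,0]>250)&(P[...,0]<900)&(abs(P[...,1])<500)
    flat=reg&(abs(P[...,2])<30); print(n,"bench z",np.median(P[flat][:,2]))
    def rep(name,m,a=15):
        for b in blobs(m,a):
            p=P[b]; v,u=np.nonzero(b); print(name,"n",b.sum(),"px",u.mean().round(1),v.mean().round(1),"med",np.median(p,0).round(1),"ztop",np.percentile(p[:,2],90).round(1),"lo",np.percentile(p,3,0).round(0)[:2],"hi",np.percentile(p,97,0).round(0)[:2])
    rep("red",reg&((H<5)|(H>175))&(S>180)&(V>130)&(P[...,2]>100))
    rep("dark z60-130",reg&(V<70)&(P[...,2]>60)&(P[...,2]<130))
    rep("mat",reg&(H>60)&(H<85)&(S>150)&(P[...,2]<25),300)
    rep("grey plate",reg&(S<60)&(V>120)&(P[...,2]>60)&(P[...,2]<85),200)
    rep("post/bar",reg&(S<70)&(P[...,2]>90)&(P[...,2]<130),20)
im=cv2.imread("pics/scene0.png")[235:345,205:325]; cv2.imwrite("pics/crop0.png",cv2.resize(im,None,fx=5,fy=5,interpolation=cv2.INTER_CUBIC))
E
```

```text
scene bench z 1.0639185038612595
red n 47 px 356.9 233.1 med [614.6  96.6 143.6] ztop 147.8 lo [605.  91.] hi [620. 107.]
dark z60-130 n 91 px 358.5 193.5 med [502.4 247.5 100. ] ztop 108.0 lo [490. 240.] hi [511. 261.]
dark z60-130 n 101 px 262.9 258.6 med [ 450.3 -100.4   82. ] ztop 86.5 lo [ 437. -112.] hi [460. -87.]
dark z60-130 n 113 px 233.6 277.2 med [ 435.9 -195.3   81.6] ztop 86.8 lo [ 422. -206.] hi [ 445. -182.]
dark z60-130 n 109 px 290.9 278.1 med [551.1 -97.8  82.2] ztop 86.4 lo [ 538. -107.] hi [562. -83.]
dark z60-130 n 117 px 252.2 302.4 med [ 530.1 -218.8   81.5] ztop 86.3 lo [ 515. -230.] hi [ 539. -206.]
mat n 5668 px 194.6 354.2 med [ 490.5 -396.1    3.6] ztop 7.2 lo [ 400. -494.] hi [ 576. -288.]
grey plate n 2187 px 358.3 198.9 med [504.2 247.3  71.9] ztop 75.7 lo [433. 160.] hi [565. 348.]
grey plate n 1247 px 487.8 239.5 med [874.4 361.6  80. ] ztop 83.3 lo [850. 246.] hi [898. 490.]
post/bar n 60 px 386.6 166.5 med [495.6 389.2  99.3] ztop 111.2 lo [487. 381.] hi [517. 408.]
post/bar n 73 px 358.2 191.7 med [499.7 248.7 103.1] ztop 109.0 lo [488. 240.] hi [
[... 911 characters left out ...]
 -103.] hi [449. -82.]
dark z60-130 n 81 px 404.7 290.3 med [ 423.2 -188.    82.6] ztop 86.5 lo [ 413. -198.] hi [ 434. -177.]
mat n 5465 px 474.9 271.1 med [ 479.6 -390.9    2.6] ztop 5.9 lo [ 397. -493.] hi [ 568. -287.]
grey plate n 1741 px 187.8 128.0 med [872.6 372.5  79.7] ztop 82.5 lo [847. 252.] hi [898. 493.]
grey plate n 4115 px 228.1 267.3 med [492.1 258.1  71.6] ztop 74.7 lo [427. 160.] hi [559. 352.]
post/bar n 2152 px 287.5 220.3 med [598.6 101.4 104.7] ztop 107.8 lo [475.  73.] hi [741. 134.]
post/bar n 61 px 168.4 267.6 med [486.7 398.1 107.8] ztop 113.2 lo [483. 387.] hi [503. 409.]
post/bar n 93 px 226.0 264.9 med [492.  255.3 105.1] ztop 108.2 lo [481. 245.] hi [504. 267.]
```

View pics/crop0.png

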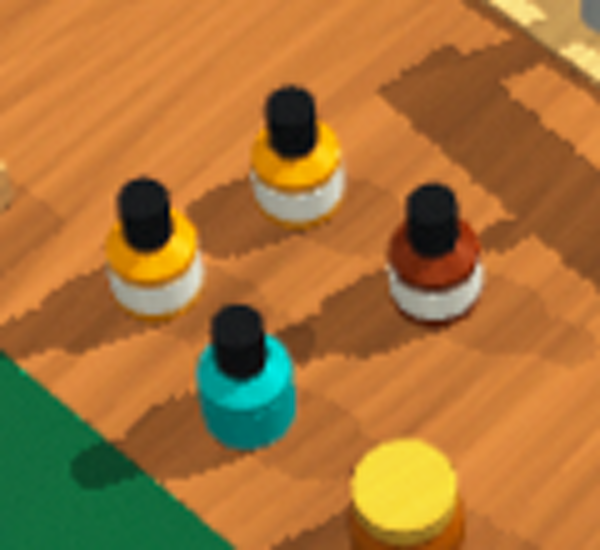

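```bash
cat >> h.py <<'E'
def disc(c,b,z,r):
    "centre of a vertical cylinder's top disc from its silhouette mask"
    v,u=np.nonzero(b); p=cast(c,u.astype(float),v.astype(float),z)[:,:2]; d=p.mean(0)-c["xyz"][:2]; d/=np.linalg.norm(d); n=np.array([-d[1],d[0]])
    px=c["z_map"][b].mean()/fr(c)[0]
    a=p@d; l=p@n; return d*(a.max()+px/2-r)+n*(l.max()+l.min())/2, (np.ptp(l)+px)/2
def hsv(c): return [x.astype(int) for x in cv2.split(cv2.cvtColor(c["image"],cv2.COLOR_RGB2HSV))]
def near(c,P,p,rad): return (np.hypot(P[...,0]-p[0],P[...,1]-p[1])<rad)&(c["z_map"]>0)
def rect(c,b,z):
    v,u=np.nonzero(b); p=cast(c,u.astype(float),v.astype(float),z)[:,:2]; return cv2.minAreaRect(p.astype(np.float32))
def big(m): return max(blobs(m,3),key=lambda b:b.sum())
E
python3 - <<'E'
from h import *
np.set_printoptions(precision=1,suppress=True)
for n in("scene","top"):
    c=dict(np.load(f"/tmp/{n}0.npz")); P=cloud(c); H,S,V=hsv(c); z=P[...,2]
    print(n)
    for nm,p in dict(oA=(443,-95),oB=(429,-192),br=(545,-94),tq=(523,-215)).items():
        m=big(near(c,P,p,40)&(V<75)&(z>52)); print(nm,disc(c,m,84,14))
    print("knob",disc(c,big(near(c,P,(495,253),30)&(V<75)&(z>78)),106,13))
    print("red",disc(c,big(near(c,P,(607,100),30)&(H%175<6)&(S>150)&(z>100)),145,10))
    reg=(P[...,0]>250)&(P[...,0]<800)
    print("mat",rect(c,big(reg&(H>60)&(H<85)&(S>150)&(z<25)),3))
    print("plate",rect(c,big(near(c,P,(495,253),140)&(S<60)&(V>120)&(z>60)&(z<85)),72))
    m=near(c,P,(700,100),170)&(S<80)&(V>110)&(z>95)&(z<118)
    print("bar",rect(c,big(m),105))
    print("catch",np.ptp(P[near(c,P,(492,395),30)&(z>60)],axis=0))
E
```

```text
scene
oA (array([445.2, -96.3]), np.float64(13.739250637133352))
oB (array([ 431.1, -192.3]), np.float64(13.575884433288469))
br (array([548.3, -94.7]), np.float64(14.633464413179453))
tq (array([ 524.9, -216.3]), np.float64(14.171414152023262))
knob (array([497.8, 253.3]), np.float64(13.157637667627123))
red (array([611.1, 100.9]), np.float64(9.567205255403591))
mat ((486.54254150390625, -408.06103515625), (256.80633544921875, 187.60821533203125), 89.63092041015625)
plate ((499.3891906738281, 250.74603271484375), (207.00270080566406, 141.65151977539062), 87.3764419555664)
bar ((658.751220703125, 92.5035629272461), (53.71798324584961, 264.2358093261719), 84.14982604980469)
catch [37.4 33.4 53.2]
top
oA (array([438.2, -92.8]), np.float64(12.503558559443526))
oB (array([ 423.5, -187.8]), np.float64(12.011250992480907))
br (array([540.9, -90.2]), np.float64(14.09358223675995))
tq (array([ 518.7, -212.1]), np.float64(13.903863022794873))
knob (array([491.1, 254.6]), np.float64(11.560278421175827))
red (array([605.5, 102.2]), np.float64(8.578428372421495))
mat ((482.4607238769531, -405.50384521484375), (252.3086395263672, 182.3769073486328), 89.69190216064453)
plate ((492.6767883300781, 256.3896179199219), (203.9772186279297, 140.14381408691406), 87.58875274658203)
bar ((656.72119140625, 97.15645599365234), (52.047996520996094, 256.61004638671875), 84.10308837890625)
catch [34.8 23.2 56.1]
```

```bash
cat > go.py <<'E'
import sys,numpy as np
from scipy.spatial.transform import Rotation as R
from plant import env
s=env.read_state(); x,y,z,yaw=map(float,sys.argv[1:5])
M=R.from_euler("xyz",s["orientation"]); T=R.from_euler("xyz",[np.pi,0,np.radians(yaw)])
print("slide",(M.inv().apply(np.array([x,y,z])-s["tcp_pos"])/60).round(3),"rot",((M.inv()*T).as_rotvec(degrees=True)/6).round(3))
E
python3 go.py 494.5 254 250 177.5
```

```text
slide [-7.084 -4.854 -0.317] rot [-0.017  0.    -1.739]
```

```bash
python3 -m handwheel '[{"slide":[0,0,-0.8],"delta_rot":[0,0,0],"claw":1},{"slide":[-0.8,-0.55,-0.8],"delta_rot":[0,0,-0.3],"claw":1},{"slide":[-1.6,-1.1,-0.8],"delta_rot":[0,0,-0.6],"claw":1},{"slide":[-2.4,-1.65,-0.8],"delta_rot":[0,0,-0.9],"claw":1},{"slide":[-3.2,-2.2,-0.8],"delta_rot":[0,0,-1.2],"claw":1},{"slide":[-4,-2.75,-0.8],"delta_rot":[0,0,-1.5],"claw":1},{"slide":[-4.8,-3.3,-0.8],"delta_rot":[0,0,-1.74],"claw":1},{"slide":[-5.4,-3.7,-0.7],"delta_rot":[0,0,-1.74],"claw":1}]'; python3 go.py 494.5 254 160 177.5
```

```text
time: 1.1
tcp_pos: [413.4, 342.1, 273.5]
orientation: [3.141, 0.001, 3.096]
contact_force: [-0.0, 0.1, -1.1]
grip_width: 85.3
slide [-1.416 -1.405  1.892] rot [ 0.002  0.007 -0.023]
```

```bash
python3 -m handwheel '[{"slide":[-0.7,-0.7,0.3],"delta_rot":[0,0,0],"claw":1},{"slide":[-1.2,-1.2,0.9],"delta_rot":[0,0,0],"claw":1},{"slide":[-1.4,-1.4,1.5],"delta_rot":[0,0,0],"claw":1},{"slide":[-1.4,-1.4,1.87],"delta_rot":[0,0,0],"claw":1},{"slide":[-1.4,-1.4,1.87],"delta_rot":[0,0,0],"claw":1},{"slide":[-1.4,-1.4,1.87],"delta_rot":[0,0,0],"claw":1}]'; python3 go.py 494.5 254 85 177.5
python3 - <<'E'
from h import *
ims=[]
for n in("scene","top"):
    c=cam(n); np.savez(f"/tmp/{n}1.npz",**c)
    u,v=map(int,proj(c,[494,254,130])); ims.append(cv2.resize(c["image"][max(v-60,0):v+60,u-50:u+50,::-1],(400,480)))
cv2.imwrite("pics/a1.png",np.hstack(ims))
E
```

```text
time: 1.85
tcp_pos: [492.2, 257.7, 162.0]
orientation: [3.141, 0.001, 3.099]
contact_force: [0.3, 0.6, -0.5]
grip_width: 85.6
slide [-0.039 -0.062  1.283] rot [0.009 0.01  0.007]
```

View pics/a1.png

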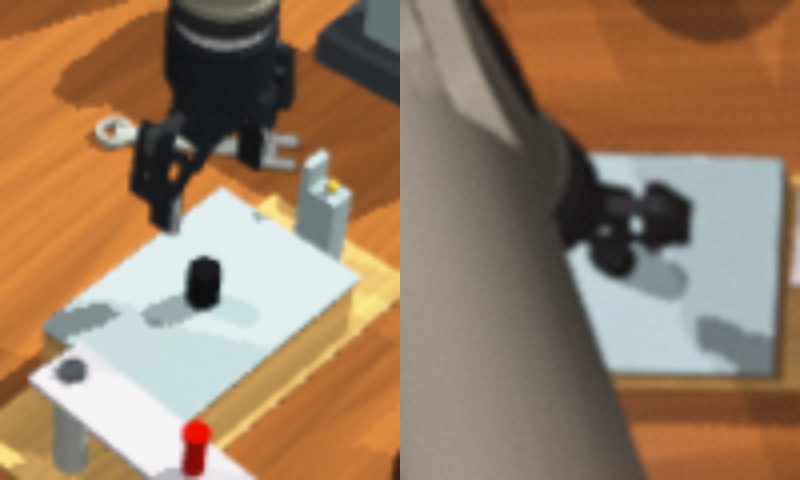

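The gripper (scene crop, centre about (205,200)) stands open straight over the black knob at (205,283). Going down and gripping.

```bash
python3 -m handwheel '[{"slide":[-0.04,-0.06,0.5],"delta_rot":[0,0,0],"claw":1},{"slide":[-0.04,-0.06,1],"delta_rot":[0,0,0],"claw":1},{"slide":[-0.04,-0.06,1.3],"delta_rot":[0,0,0],"claw":1},{"slide":[-0.04,-0.06,1.4],"delta_rot":[0,0,0],"claw":1},{"slide":[-0.04,-0.06,1.4],"delta_rot":[0,0,0],"claw":-1},{"slide":[-0.04,-0.06,1.4],"delta_rot":[0,0,0],"claw":-1},{"slide":[-0.04,-0.06,1.4],"delta_rot":[0,0,0],"claw":-1},{"slide":[-0.04,-0.06,1.4],"delta_rot":[0,0,0],"claw":-1}]' 60; python3 -m handwheel '[{"slide":[0,0,0],"delta_rot":[0,0,0],"claw":-1},{"slide":[0,0,0],"delta_rot":[0,0,0],"claw":-1},{"slide":[0,0,-0.1],"delta_rot":[0,0,0],"claw":-1},{"slide":[0,0,-0.25],"delta_rot":[0,0,0],"claw":-1},{"slide":[0,0,-0.5],"delta_rot":[0,0,0],"claw":-1},{"slide":[0,0,-1],"delta_rot":[0,0,0],"claw":-1},{"slide":[0,0,-1.6],"delta_rot":[0,0,0],"claw":-1},{"slide":[0,0,-2.2],"delta_rot":[0,0,0],"claw":-1}]'; python3 go.py 485 -407 210 179.6
```

```text
time: 2.95
tcp_pos: [494.9, 254.2, 78.3]
orientation: [3.14, 0.002, 3.098]
contact_force: [-0.3, 1.3, 5.0]
grip_width: 24.8
time: 3.95
tcp_pos: [494.0, 253.0, 211.0]
orientation: [3.141, 0.0, 3.098]
contact_force: [0.5, -0.0, -3.4]
grip_width: 24.4
slide [ -0.334 -10.995   0.015] rot [ 0.001  0.003 -0.353]
```

```bash
python3 -m handwheel '[{"slide":[0,-0.3,0],"delta_rot":[0,0,0],"claw":-1},{"slide":[0,-0.8,0],"delta_rot":[0,0,0],"claw":-1},{"slide":[0,-1.4,0],"delta_rot":[0,0,0],"claw":-1},{"slide":[-0.1,-2.1,0],"delta_rot":[0,0,-0.1],"claw":-1},{"slide":[-0.1,-2.8,0],"delta_rot":[0,0,-0.1],"claw":-1},{"slide":[-0.1,-3.5,0],"delta_rot":[0,0,-0.2],"claw":-1},{"slide":[-0.2,-4.2,0],"delta_rot":[0,0,-0.2],"claw":-1},{"slide":[-0.2,-4.9,0],"delta_rot":[0,0,-0.2],"claw":-1}]'; python3 -m handwheel '[{"slide":[0,-0.7,0],"delta_rot":[0,0,0],"claw":-1},{"slide":[0,-1.4,0],"delta_rot":[0,0,0],"claw":-1},{"slide":[0,-2.1,0],"delta_rot":[0,0,0],"claw":-1},{"slide":[0,-2.8,0],"delta_rot":[0,0,-0.1],"claw":-1},{"slide":[-0.1,-3.5,0],"delta_rot":[0,0,-0.15],"claw":-1},{"slide":[-0.1,-4.2,0],"delta_rot":[0,0,-0.15],"claw":-1},{"slide":[-0.1,-4.7,0],"delta_rot":[0,0,-0.15],"claw":-1},{"slide":[-0.1,-5,0],"delta_rot":[0,0,-0.15],"claw":-1}]';  python3 go.py 485 -407 60 179.6
```

```text
time: 4.95
tcp_pos: [491.8, -43.5, 208.1]
orientation: [-3.141, -0.002, 3.118]
contact_force: [0.8, -0.1, -3.2]
grip_width: 24.2
time: 5.95
tcp_pos: [490.2, -342.9, 208.0]
orientation: [3.141, -0.003, 3.131]
contact_force: [0.4, 0.0, -2.6]
grip_width: 24.3
slide [ 0.068 -1.07   2.466] rot [ 0.004 -0.026 -0.03 ]
```

```bash
python3 -m handwheel '[{"slide":[0,-0.6,0],"delta_rot":[0,0,0],"claw":-1},{"slide":[0.07,-1,0.3],"delta_rot":[0,0,0],"claw":-1},{"slide":[0.07,-1.07,0.8],"delta_rot":[0,0,0],"claw":-1},{"slide":[0.07,-1.07,1.4],"delta_rot":[0,0,0],"claw":-1},{"slide":[0.07,-1.07,2],"delta_rot":[0,0,0],"claw":-1},{"slide":[0.07,-1.07,2.4],"delta_rot":[0,0,0],"claw":-1},{"slide":[0.07,-1.07,2.5],"delta_rot":[0,0,0],"claw":-1},{"slide":[0.07,-1.07,2.5],"delta_rot":[0,0,0],"claw":-1}]';  python3 go.py 485 -407 23 179.6
python3 - <<'E'
from h import *
ims=[]
for n in("scene","top"):
    c=cam(n); np.savez(f"/tmp/{n}2.npz",**c)
    u,v=map(int,proj(c,[485,-407,20])); ims.append(cv2.resize(c["image"][max(v-100,0):v+80,u-80:u+70,::-1],(400,480)))
cv2.imwrite("pics/a2.png",np.hstack(ims))
E
```

```text
time: 6.95
tcp_pos: [487.8, -404.9, 59.1]
orientation: [3.141, -0.0, 3.135]
contact_force: [0.4, 0.3, -2.9]
grip_width: 24.5
slide [ 0.047 -0.036  0.602] rot [ 0.005 -0.002  0.003]
```

View pics/a2.png

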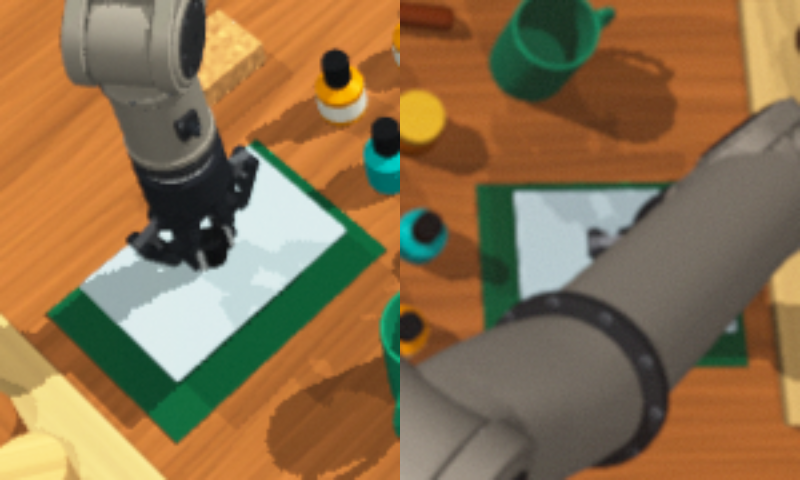

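The cover hangs level over the mat (scene crop (215,270)), square to it. Lowering and releasing.

```bash
python3 -m handwheel '[{"slide":[0.04,-0.03,0.3],"delta_rot":[0,0,0],"claw":-1},{"slide":[0.04,-0.03,0.5],"delta_rot":[0,0,0],"claw":-1},{"slide":[0.04,-0.03,0.57],"delta_rot":[0,0,0],"claw":-1},{"slide":[0.04,-0.03,0.6],"delta_rot":[0,0,0],"claw":-1},{"slide":[0.04,-0.03,0.6],"delta_rot":[0,0,0],"claw":-1},{"slide":[0.04,-0.03,0.6],"delta_rot":[0,0,0],"claw":-1}]'; python3 -m handwheel '[{"slide":[0,0,0],"delta_rot":[0,0,0],"claw":0.5},{"slide":[0,0,0],"delta_rot":[0,0,0],"claw":0.5},{"slide":[0,0,-0.1],"delta_rot":[0,0,0],"claw":0.7},{"slide":[0,0,-0.8],"delta_rot":[0,0,0],"claw":0.7},{"slide":[0,0,-1.7],"delta_rot":[0,0,0],"claw":1},{"slide":[0,0,-2.6],"delta_rot":[0,0,0],"claw":1},{"slide":[-0.4,0.4,-3],"delta_rot":[0,0,0],"claw":1},{"slide":[1,1,-3],"delta_rot":[0,0,0],"claw":1}]'; python3 go.py 330 -310 230 180; grep -n . go.py | head -0
```

```text
time: 7.8
tcp_pos: [485.7, -407.1, 23.3]
orientation: [-3.141, 0.001, 3.135]
contact_force: [-0.4, 0.5, -0.0]
grip_width: 24.4
time: 8.8
tcp_pos: [459.8, -357.2, 206.0]
orientation: [-3.137, 0.008, -3.14]
contact_force: [0.7, -0.3, 0.3]
grip_width: 85.5
slide [ 2.159  0.789 -0.421] rot [-0.047  0.077  0.015]
```

```bash
python3 -m handwheel '[{"slide":[1,-0.3,-0.5],"delta_rot":[0,0,0],"claw":1},{"slide":[2,-0.6,-0.6],"delta_rot":[0,0,0],"claw":1},{"slide":[3,-1,-0.6],"delta_rot":[0,0,0],"claw":1},{"slide":[4,-1.5,-0.6],"delta_rot":[0,0,0],"claw":1},{"slide":[4.3,-1.7,-0.6],"delta_rot":[0,0,0],"claw":1},{"slide":[4.3,-1.7,-0.6],"delta_rot":[0,0,0],"claw":1}]'
cat > meas.py <<'E'
from h import *
import sys
np.set_printoptions(precision=1,suppress=True)
def run(tag,caps,knob=None):
  for n in("scene","top"):
    c=cam(n); np.savez(f"/tmp/{n}{tag}.npz",**c); cv2.imwrite(f"/tmp/{n}{tag}.png",c["image"][:,:,::-1])
    P=cloud(c); H,S,V=hsv(c); z=P[...,2]; print(n)
    for nm,p in caps.items():
        try:
            m=big(near(c,P,p,45)&(V<75)&(z>52)&(z<105)); print(nm,*disc(c,m,84 if len(p)<3 else p[2],14))
        except ValueError: print(nm,"none")
    if knob: print("knob",*disc(c,big(near(c,P,knob,40)&(V<75)&(z>25)),51,13))
E
python3 - <<'E'
from meas import *
run(3,dict(oA=(442,-94),oB=(428,-190),br=(545,-92)),(485,-407))
for n in("scene","top"):
    c=dict(np.load(f"/tmp/{n}3.npz")); P=cloud(c); H,S,V=hsv(c); z=P[...,2]
    print("plate",rect(c,big(near(c,P,(485,-407),140)&(S<60)&(V>100)&(z>8)&(z<35)),17))
    m=near(c,P,(495,253),135)&(z>58)&(z<74)&(P[...,1]>130); bl=big(m); print("box rim",rect(c,bl,66),bl.sum())
    print("red",disc(c,big(near(c,P,(607,100),30)&(H%175<6)&(S>150)&(z>100)),145,10))
a=cv2.imread("/tmp/top3.png")[140:360,130:560]; cv2.imwrite("pics/a3.png",cv2.resize(a,None,fx=1.85,fy=1.85))
E
```

```text
time: 9.55
tcp_pos: [190.1, -459.8, 239.8]
orientation: [-3.14, 0.001, 3.127]
contact_force: [-0.5, 0.1, -0.3]
grip_width: 85.1
scene
oA [445.2 -96.3] 13.740038875256534
oB [ 431.1 -192.3] 13.575905104801897
br [548.3 -94.7] 14.632969117858362
knob [ 489.2 -410. ] 12.942038060273006
top
oA [438.2 -92.8] 12.503648916122135
oB [ 423.  -187.1] 12.010465757973858
br [541.6 -90.5] 14.091700830326209
knob [ 483.4 -404.6] 12.172229458940027
plate ((489.96478271484375, -409.33892822265625), (203.83078002929688, 139.94497680664062), 89.49317169189453)
box rim ((500.0091552734375, 249.43231201171875), (207.85592651367188, 142.6145477294922), 87.83858489990234) 471
red (array([611.1, 100.9]), np.float64(9.566926364219754))
plate ((484.3866271972656, -405.8222961425781), (205.7483367919922, 139.6326446533203), 88.90375518798828)
box rim ((491.8056640625, 256.18505859375), (201.0491180419922, 137.06292724609375), 87.89763641357422) 705
red (array([604.7, 102.4]), np.float64(8.944518268676788))
```

View pics/a3.png

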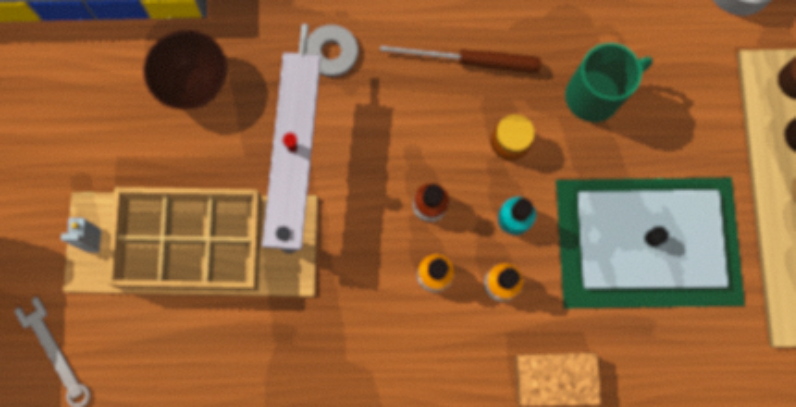

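The cover lies flat and wholly on the mat (crop (655,237)), and the carrier's six cells are open at (185,240). The gripped knob's known y of -407.1 matches the mean of the two cameras, so I use their mean. First bottle: the orange one, oB, at (427,-190).

```bash
python3 go.py 427.2 -189.9 150 178; python3 -m handwheel '[{"slide":[-0.7,0.8,0],"delta_rot":[0,0,0],"claw":1},{"slide":[-1.4,1.6,0],"delta_rot":[0,0,0],"claw":1},{"slide":[-2.1,2.4,0],"delta_rot":[0,0,0],"claw":1},{"slide":[-2.8,3.2,0.2],"delta_rot":[0,0,0.2],"claw":1},{"slide":[-3.5,4,0.6],"delta_rot":[0,0,0.2],"claw":1},{"slide":[-3.88,4.55,1],"delta_rot":[0,0,0.2],"claw":1},{"slide":[-3.88,4.55,1.5],"delta_rot":[0,0,0.2],"claw":1},{"slide":[-3.88,4.55,1.5],"delta_rot":[0,0,0.2],"claw":1}]'; python3 go.py 427.2 -189.9 57 178
```

```text
slide [-3.852  4.501  1.493] rot [0.001 0.011 0.262]
time: 10.65
tcp_pos: [427.4, -184.5, 147.3]
orientation: [3.141, -0.005, 3.118]
contact_force: [-0.9, 0.2, 0.3]
grip_width: 85.1
slide [-0.007 -0.092  1.505] rot [ 0.009 -0.05   0.104]
```

```bash
python3 -m handwheel '[{"slide":[-0.01,-0.09,0.3],"delta_rot":[0,0,0],"claw":1},{"slide":[-0.01,-0.09,0.8],"delta_rot":[0,0,0],"claw":1},{"slide":[-0.01,-0.09,1.25],"delta_rot":[0,0,0],"claw":1},{"slide":[-0.01,-0.09,1.5],"delta_rot":[0,0,0],"claw":1},{"slide":[-0.01,-0.09,1.5],"delta_rot":[0,0,0],"claw":0.3},{"slide":[-0.01,-0.09,1.5],"delta_rot":[0,0,0],"claw":-1},{"slide":[-0.01,-0.09,1.5],"delta_rot":[0,0,0],"claw":-1},{"slide":[-0.01,-0.09,1.5],"delta_rot":[0,0,0],"claw":-1}]' 40; python3 -m handwheel '[{"slide":[0,0,0],"delta_rot":[0,0,0],"claw":-1},{"slide":[0,0,0],"delta_rot":[0,0,0],"claw":-1},{"slide":[0,0,-0.2],"delta_rot":[0,0,0],"claw":-1},{"slide":[0,0,-0.7],"delta_rot":[0,0,0],"claw":-1},{"slide":[0,0,-1.3],"delta_rot":[0,0,0],"claw":-1},{"slide":[0,0,-2],"delta_rot":[0,0,0],"claw":-1},{"slide":[0,0,-2.6],"delta_rot":[0,0,0],"claw":-1},{"slide":[0,0,-2.8],"delta_rot":[0,0,0],"claw":-1}]'; python3 go.py 466.1 318.5 220 177.7
```

```text
time: 11.65
tcp_pos: [429.7, -192.4, 59.9]
orientation: [-3.142, 0.002, 3.114]
contact_force: [-0.0, 1.4, 4.8]
grip_width: 26.6
time: 12.65
tcp_pos: [429.6, -192.8, 229.2]
orientation: [-3.141, 0.004, 3.114]
contact_force: [0.6, -0.1, -1.6]
grip_width: 27.0
slide [-0.37   8.535  0.152] rot [-0.003  0.038  0.116]
```

```bash
python3 -m handwheel '[{"slide":[0,0.4,0],"delta_rot":[0,0,0],"claw":-1},{"slide":[-0.2,1.1,0],"delta_rot":[0,0,0],"claw":-1},{"slide":[-0.4,1.9,0],"delta_rot":[0,0,0],"claw":-1},{"slide":[-0.4,2.7,0],"delta_rot":[0,0,0],"claw":-1},{"slide":[-0.4,3.5,0],"delta_rot":[0,0,0],"claw":-1},{"slide":[-0.4,4.3,0],"delta_rot":[0,0,0.1],"claw":-1},{"slide":[-0.4,5.1,0],"delta_rot":[0,0,0.1],"claw":-1},{"slide":[-0.4,5.8,0],"delta_rot":[0,0,0.1],"claw":-1}]'; python3 -m handwheel '[{"slide":[0,0.7,0],"delta_rot":[0,0,0],"claw":-1},{"slide":[0,1.4,0],"delta_rot":[0,0,0],"claw":-1},{"slide":[0,2,0.2],"delta_rot":[0,0,0],"claw":-1},{"slide":[0,2.5,0.5],"delta_rot":[0,0,0],"claw":-1},{"slide":[0,2.7,1],"delta_rot":[0,0,0],"claw":-1},{"slide":[0,2.7,1.4],"delta_rot":[0,0,0],"claw":-1},{"slide":[0,2.7,1.4],"delta_rot":[0,0,0],"claw":-1}]'; python3 go.py 468 318.5 142 177.7
python3 - <<'E'
from h import *
c=cam("scene"); np.savez("/tmp/s4.npz",**c)
P=cloud(c);z=P[...,2];H,S,V=hsv(c)
m=big(near(c,P,(468,315),45)&(z>70)&(z<125)&(H>12)&(H<30)&(S>170)); v,u=np.nonzero(m); print(u.mean(),v.mean(),u.min(),u.max(),m.sum(),np.median(P[m],0))
E
```

```text
time: 13.65
tcp_pos: [461.3, 156.3, 225.7]
orientation: [-3.14, -0.002, 3.104]
contact_force: [0.2, -0.6, -1.1]
grip_width: 26.9
time: 14.52
tcp_pos: [466.3, 315.1, 139.8]
orientation: [-3.136, -0.006, 3.103]
contact_force: [-0.1, 0.1, -0.7]
grip_width: 26.7
slide [-0.025  0.058 -0.037] rot [-0.049 -0.054  0.02 ]
362.59016393442624 173.04918032786884 355 370 61 [476.74257889 300.74374006 122.3398937 ]
```

Run:
```python
from h import *
c=dict(np.load("/tmp/s4.npz")); P=cloud(c);H,S,V=hsv(c);z=P[...,2]
m=big(near(c,P,(468,315),50)&(z>70)&(z<135)&~((V<75))); v,u=np.nonzero(m)
print([(r,u[v==r].min(),u[v==r].max()) for r in range(v.min(),v.max()+1,4)])
for dx in(-5,-2.5,0): print(dx,proj(c,[466.3+dx+3.3,315.1-2,105]))
cv2.imwrite("pics/a4.png",cv2.resize(c["image"][110:260,290:440,::-1],(600,600),interpolation=cv2.INTER_CUBIC))
```

```text
[(166, np.int64(368), np.int64(368)), (170, np.int64(355), np.int64(371)), (174, np.int64(355), np.int64(371)), (178, np.int64(355), np.int64(370)), (182, np.int64(355), np.int64(369))]
-5 (np.float64(362.33989553008854), np.float64(174.04887779018702))
-2.5 (np.float64(362.9915211817269), np.float64(174.43543779393943))
0 (np.float64(363.64391778258323), np.float64(174.82245514330407))
```

View pics/a4.png

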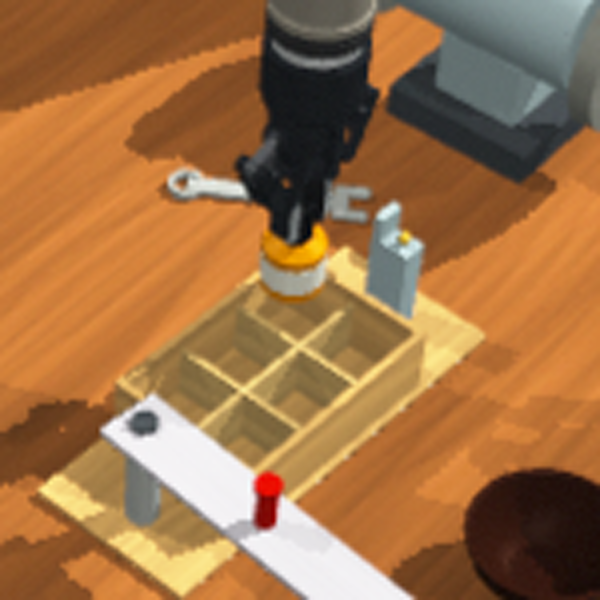

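The bottle hangs upright above the rear-left cell (crop (295,265)); the hinge post and catch are clear of it. Lowering it into cell4.

```bash
python3 -m handwheel '[{"slide":[-0.03,0.06,0],"delta_rot":[0,0,0],"claw":-1},{"slide":[-0.03,0.06,0.3],"delta_rot":[0,0,0],"claw":-1},{"slide":[-0.03,0.06,0.7],"delta_rot":[0,0,0],"claw":-1},{"slide":[-0.03,0.06,1],"delta_rot":[0,0,0],"claw":-1},{"slide":[-0.03,0.06,1.1],"delta_rot":[0,0,0],"claw":-1},{"slide":[-0.03,0.06,1.1],"delta_rot":[0,0,0],"claw":-1}]'; python3 go.py 468 318.5 68 177.7
```

```text
time: 15.32
tcp_pos: [470.6, 320.3, 76.9]
orientation: [-3.141, -0.0, 3.103]
contact_force: [-0.1, 0.0, -1.8]
grip_width: 27.2
slide [ 0.042 -0.032  0.148] rot [-0.002 -0.003  0.017]
```

```bash
python3 -m handwheel '[{"slide":[0.04,-0.03,0.06],"delta_rot":[0,0,0],"claw":-1},{"slide":[0.04,-0.03,0.1],"delta_rot":[0,0,0],"claw":-1},{"slide":[0.04,-0.03,0.13],"delta_rot":[0,0,0],"claw":-1},{"slide":[0.04,-0.03,0.15],"delta_rot":[0,0,0],"claw":-1},{"slide":[0.04,-0.03,0.15],"delta_rot":[0,0,0],"claw":-1}]'; python3 go.py 468 318.5 68 177.7
```

```text
time: 15.95
tcp_pos: [468.2, 318.7, 68.1]
orientation: [3.141, 0.0, 3.103]
contact_force: [-0.6, -0.3, -2.0]
grip_width: 27.0
slide [ 0.003 -0.004  0.002] rot [0.002 0.001 0.018]
```

```bash
python3 -m handwheel '[{"slide":[0,0,0.02],"delta_rot":[0,0,0],"claw":-1},{"slide":[0,0,0.03],"delta_rot":[0,0,0],"claw":-1},{"slide":[0,0,0.03],"delta_rot":[0,0,0],"claw":-1}]';python3 -m handwheel '[{"slide":[0,0,0.015],"delta_rot":[0,0,0],"claw":-1},{"slide":[0,0,0.015],"delta_rot":[0,0,0],"claw":-1}]'
```

```text
time: 16.32
tcp_pos: [468.8, 319.0, 67.9]
orientation: [3.141, 0.001, 3.103]
contact_force: [-2.2, -1.5, 7.5]
grip_width: 26.8
time: 16.58
tcp_pos: [469.1, 319.7, 67.5]
orientation: [3.139, 0.002, 3.103]
contact_force: [-2.1, -0.6, 10.4]
grip_width: 26.7
```

```bash
python3 -m handwheel '[{"slide":[0,0,-0.02],"delta_rot":[0,0,0],"claw":0},{"slide":[0,0,-0.02],"delta_rot":[0,0,0],"claw":0},{"slide":[0,0,-0.1],"delta_rot":[0,0,0],"claw":0},{"slide":[0,0,-0.4],"delta_rot":[0,0,0],"claw":0},{"slide":[0,0,-1],"delta_rot":[0,0,0],"claw":0},{"slide":[0.3,-0.4,-1.8],"delta_rot":[0,0,0],"claw":0.5},{"slide":[0.4,-1.2,-2.4],"delta_rot":[0,0,0],"claw":1},{"slide":[0.4,-2,-2.5],"delta_rot":[0,0,0],"claw":1}]'; python3 go.py 400 60 240 178
```

```text
time: 17.58
tcp_pos: [441.0, 199.6, 219.7]
orientation: [3.137, 0.006, 3.105]
contact_force: [1.1, -0.4, -0.1]
grip_width: 85.3
slide [ 0.595 -2.349 -0.353] rot [ 0.043  0.06  -0.019]
```

```bash
python3 -m handwheel '[{"slide":[0.2,-0.6,-0.2],"delta_rot":[0,0,0],"claw":1},{"slide":[0.3,-1.4,-0.3],"delta_rot":[0,0,0],"claw":1},{"slide":[0.3,-2.2,-0.3],"delta_rot":[0,0,0],"claw":1},{"slide":[0.3,-2.6,-0.3],"delta_rot":[0,0,0],"claw":1},{"slide":[0.3,-2.6,-0.3],"delta_rot":[0,0,0],"claw":1}]'
python3 - <<'E'
from meas import *
run(5,dict(oA=(442,-94),br=(545,-92),in4=(466,318,92)))
cv2.imwrite("pics/a5.png",cv2.resize(cv2.imread("/tmp/scene5.png")[140:360,180:480],None,fx=2.6,fy=2.6))
E
python3 go.py 441.7 -94.6 130 178
```

```text
time: 18.2
tcp_pos: [415.7, 42.7, 234.6]
orientation: [3.14, 0.002, 3.099]
contact_force: [-0.4, 0.0, -0.6]
grip_width: 85.5
scene
oA [445.2 -96.3] 13.73911976157622
br [548.3 -94.7] 14.633491565588429
in4 [468.8 318.1] 14.078339614967254
top
oA [438.2 -92.8] 12.50317965760634
br [541.8 -90.1] 14.498266643405458
in4 [463.7 321.3] 12.459753341349101
slide [-0.517 -2.316  1.733] rot [ 0.013  0.012 -0.029]
```

View pics/a5.png

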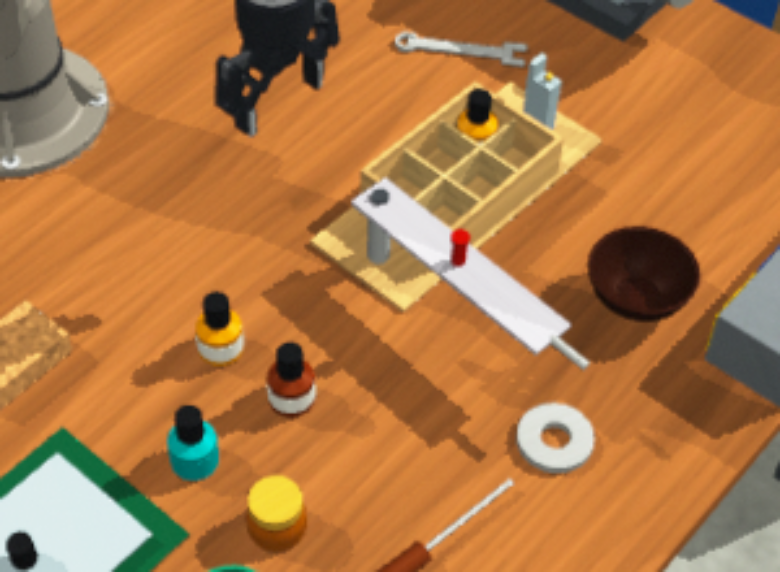

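The first bottle stands in cell4 (crop (480,115)) and the others have not moved. Next is the orange bottle oA at crop (218,330).

```bash
python3 -m handwheel '[{"slide":[-0.2,-0.8,0.2],"delta_rot":[0,0,0],"claw":1},{"slide":[-0.4,-1.6,0.6],"delta_rot":[0,0,0],"claw":1},{"slide":[-0.52,-2.2,1],"delta_rot":[0,0,0],"claw":1},{"slide":[-0.52,-2.32,1.6],"delta_rot":[0,0,0],"claw":1},{"slide":[-0.52,-2.32,1.7],"delta_rot":[0,0,0],"claw":1},{"slide":[-0.52,-2.32,1.7],"delta_rot":[0,0,0],"claw":1},{"slide":[-0.52,-2.32,1.7],"delta_rot":[0,0,0],"claw":1}]'; python3 go.py 441.7 -94.6 58 178
```

```text
time: 19.18
tcp_pos: [442.8, -94.8, 132.7]
orientation: [3.141, 0.003, 3.105]
contact_force: [-0.1, 0.4, 0.3]
grip_width: 85.1
slide [0.022 0.002 1.244] rot [ 0.006  0.025 -0.012]
```

```bash
python3 -m handwheel '[{"slide":[0.02,0,0.4],"delta_rot":[0,0,0],"claw":1},{"slide":[0.02,0,0.8],"delta_rot":[0,0,0],"claw":1},{"slide":[0.02,0,1.1],"delta_rot":[0,0,0],"claw":1},{"slide":[0.02,0,1.22],"delta_rot":[0,0,0],"claw":1},{"slide":[0.02,0,1.24],"delta_rot":[0,0,0],"claw":0.3},{"slide":[0.02,0,1.24],"delta_rot":[0,0,0],"claw":-1},{"slide":[0.02,0,1.24],"delta_rot":[0,0,0],"claw":-1},{"slide":[0.02,0,1.24],"delta_rot":[0,0,0],"claw":-1}]'; python3 -m handwheel '[{"slide":[0,0,0],"delta_rot":[0,0,0],"claw":-1},{"slide":[0,0,0],"delta_rot":[0,0,0],"claw":-1}]'; python3 -m handwheel '[{"slide":[0,0,-0.2],"delta_rot":[0,0,0],"claw":-1},{"slide":[0,0,-0.7],"delta_rot":[0,0,0],"claw":-1},{"slide":[0,0,-1.3],"delta_rot":[0,0,0],"claw":-1},{"slide":[0,0,-2],"delta_rot":[0,0,0],"claw":-1},{"slide":[0,0,-2.6],"delta_rot":[0,0,0],"claw":-1},{"slide":[0,0,-2.8],"delta_rot":[0,0,0],"claw":-1}]'; python3 go.py 527.5 252 220 177.7
```

```text
time: 20.18
tcp_pos: [440.9, -95.7, 57.6]
orientation: [3.141, 0.001, 3.103]
contact_force: [-0.2, 0.1, 3.0]
grip_width: 26.8
time: 20.42
tcp_pos: [440.9, -95.7, 57.5]
orientation: [3.141, 0.001, 3.103]
contact_force: [-1.1, 1.4, 6.3]
grip_width: 26.9
time: 21.18
tcp_pos: [441.0, -96.2, 226.9]
orientation: [3.141, 0.004, 3.103]
contact_force: [-0.1, -0.1, -2.2]
grip_width: 27.0
slide [-1.217  5.854  0.123] rot [0.005 0.035 0.015]
```

```bash
python3 -m handwheel '[{"slide":[-0.1,0.5,0],"delta_rot":[0,0,0],"claw":-1},{"slide":[-0.3,1.3,0],"delta_rot":[0,0,0],"claw":-1},{"slide":[-0.4,2.1,0],"delta_rot":[0,0,0],"claw":-1},{"slide":[-0.5,2.9,0],"delta_rot":[0,0,0],"claw":-1},{"slide":[-0.7,3.7,0],"delta_rot":[0,0,0],"claw":-1},{"slide":[-0.9,4.5,0],"delta_rot":[0,0,0],"claw":-1},{"slide":[-1.1,5.2,0],"delta_rot":[0,0,0],"claw":-1},{"slide":[-1.2,5.7,0],"delta_rot":[0,0,0],"claw":-1}]'; python3 -m handwheel '[{"slide":[0,0.15,0.4],"delta_rot":[0,0,0],"claw":-1},{"slide":[0,0.15,1],"delta_rot":[0,0,0],"claw":-1},{"slide":[0,0.15,1.5],"delta_rot":[0,0,0],"claw":-1},{"slide":[0,0.15,1.6],"delta_rot":[0,0,0],"claw":-1},{"slide":[0,0.15,1.6],"delta_rot":[0,0,0],"claw":-1},{"slide":[0,0.15,1.6],"delta_rot":[0,0,0],"claw":-1}]'; python3 go.py 526.7 252 70 177.7
```

```text
time: 22.18
tcp_pos: [524.5, 245.0, 223.0]
orientation: [-3.14, -0.003, 3.105]
contact_force: [0.3, 0.2, -2.3]
grip_width: 26.8
time: 22.92
tcp_pos: [526.5, 252.6, 130.3]
orientation: [3.14, 0.002, 3.103]
contact_force: [0.3, -0.4, -1.0]
grip_width: 26.9
slide [-1.000e-03 -1.100e-02  1.005e+00] rot [0.014 0.019 0.017]
```

```bash
python3 -m handwheel '[{"slide":[0,-0.01,0.3],"delta_rot":[0,0,0],"claw":-1},{"slide":[0,-0.01,0.6],"delta_rot":[0,0,0],"claw":-1},{"slide":[0,-0.01,0.85],"delta_rot":[0,0,0],"claw":-1},{"slide":[0,-0.01,0.97],"delta_rot":[0,0,0],"claw":-1},{"slide":[0,-0.01,1],"delta_rot":[0,0,0],"claw":-1},{"slide":[0,-0.01,1.03],"delta_rot":[0,0,0],"claw":-1},{"slide":[0,-0.01,1.05],"delta_rot":[0,0,0],"claw":-1},{"slide":[0,-0.01,1.07],"delta_rot":[0,0,0],"claw":-1}]'; python3 go.py 526.7 252 66 177.7
```

```text
time: 23.92
tcp_pos: [526.2, 251.9, 65.6]
orientation: [3.141, 0.001, 3.103]
contact_force: [-1.0, -1.0, 5.2]
grip_width: 26.9
slide [-0.009  0.002 -0.007] rot [0.009 0.011 0.018]
```

Contact with the floor at TCP z 65.6, as expected (57.5 + 8). Releasing.

```bash
python3 -m handwheel '[{"slide":[0,0,0],"delta_rot":[0,0,0],"claw":-0.05},{"slide":[0,0,-0.02],"delta_rot":[0,0,0],"claw":-0.05},{"slide":[0,0,-0.1],"delta_rot":[0,0,0],"claw":-0.05},{"slide":[0,0,-0.4],"delta_rot":[0,0,0],"claw":-0.05},{"slide":[0,0,-1],"delta_rot":[0,0,0],"claw":0},{"slide":[0.3,-0.4,-1.8],"delta_rot":[0,0,0],"claw":0.5},{"slide":[0.8,-1.2,-2.4],"delta_rot":[0,0,0],"claw":1},{"slide":[1.4,-2,-2.6],"delta_rot":[0,0,0],"claw":1}]';  python3 -m handwheel '[{"slide":[0.2,-0.7,-0.1],"delta_rot":[0,0,0],"claw":1},{"slide":[0.2,-1.3,-0.1],"delta_rot":[0,0,0],"claw":1},{"slide":[0.2,-1.5,-0.1],"delta_rot":[0,0,0],"claw":1},{"slide":[0.2,-1.5,-0.1],"delta_rot":[0,0,0],"claw":1}]'
python3 - <<'E'
from meas import *
run(6,dict(br=(545,-92),in4=(466,318,92),in3=(527,252,92)))
cv2.imwrite("pics/a6.png",cv2.resize(cv2.imread("/tmp/scene6.png")[140:360,180:480],None,fx=2.6,fy=2.6))
E
python3 go.py 544.8 -92.5 130 178
```

```text
time: 24.92
tcp_pos: [440.1, 136.5, 223.8]
orientation: [3.139, 0.006, 3.103]
contact_force: [-0.4, -0.7, 0.9]
grip_width: 85.6
time: 25.42
tcp_pos: [423.8, 47.7, 226.8]
orientation: [3.14, 0.001, 3.102]
contact_force: [-0.5, 0.3, -0.0]
grip_width: 85.7
scene
br [548.3 -94.7] 14.633540824408325
in4 [469.  317.8] 14.078506817893272
in3 [530.5 250.1] 13.771303840867354
top
br [541.5 -90.9] 14.495500987538065
in4 [463.8 321.3] 12.590227044027563
in3 [523.6 252.4] 11.859014907261976
slide [-2.102 -2.285  1.606] rot [ 0.006  0.004 -0.016]
```

View pics/a6.png

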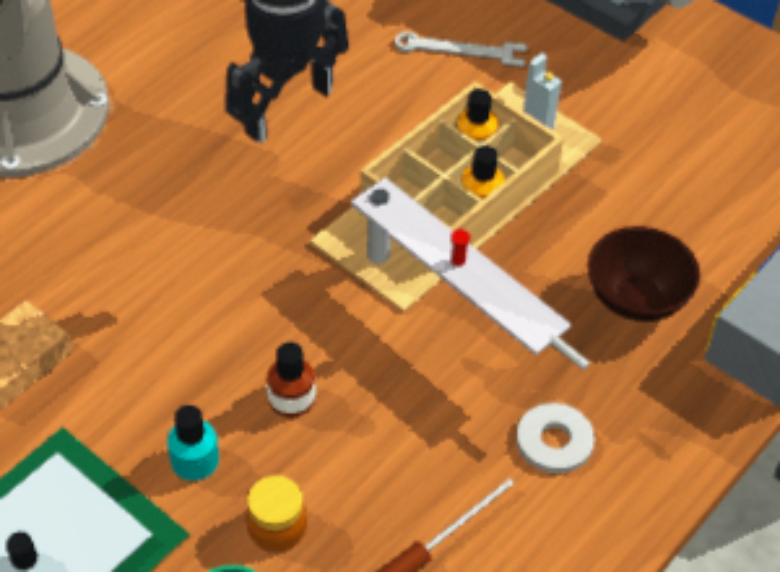

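The bottles stand in cell4 and cell3 (crop (480,115) and (485,172)). The brown one at (290,378) has not moved. The turquoise one at (190,445) I leave alone.

```bash
python3 -m handwheel '[{"slide":[-0.6,-0.6,0.1],"delta_rot":[0,0,0],"claw":1},{"slide":[-1.2,-1.3,0.4],"delta_rot":[0,0,0],"claw":1},{"slide":[-1.8,-2,0.8],"delta_rot":[0,0,0],"claw":1},{"slide":[-2.1,-2.28,1.3],"delta_rot":[0,0,0],"claw":1},{"slide":[-2.1,-2.28,1.6],"delta_rot":[0,0,0],"claw":1},{"slide":[-2.1,-2.28,1.6],"delta_rot":[0,0,0],"claw":1},{"slide":[-2.1,-2.28,1.6],"delta_rot":[0,0,0],"claw":1}]'; python3 go.py 544.8 -92.6 58 178
```

```text
time: 26.4
tcp_pos: [544.4, -92.2, 130.9]
orientation: [3.141, 0.001, 3.106]
contact_force: [0.5, -0.4, 0.1]
grip_width: 85.6
slide [-0.006 -0.008  1.215] rot [ 0.01   0.009 -0.01 ]
```

```bash
python3 -m handwheel '[{"slide":[0,0,0.4],"delta_rot":[0,0,0],"claw":1},{"slide":[0,0,0.8],"delta_rot":[0,0,0],"claw":1},{"slide":[0,0,1.1],"delta_rot":[0,0,0],"claw":1},{"slide":[0,0,1.2],"delta_rot":[0,0,0],"claw":1},{"slide":[0,0,1.21],"delta_rot":[0,0,0],"claw":0.3},{"slide":[0,0,1.21],"delta_rot":[0,0,0],"claw":-1},{"slide":[0,0,1.21],"delta_rot":[0,0,0],"claw":-1},{"slide":[0,0,1.21],"delta_rot":[0,0,0],"claw":-1}]'; python3 -m handwheel '[{"slide":[0,0,0],"delta_rot":[0,0,0],"claw":-1},{"slide":[0,0,0],"delta_rot":[0,0,0],"claw":-1}]'; python3 -m handwheel '[{"slide":[0,0,-0.2],"delta_rot":[0,0,0],"claw":-1},{"slide":[0,0,-0.7],"delta_rot":[0,0,0],"claw":-1},{"slide":[0,0,-1.3],"delta_rot":[0,0,0],"claw":-1},{"slide":[0,0,-2],"delta_rot":[0,0,0],"claw":-1},{"slide":[0,0,-2.6],"delta_rot":[0,0,0],"claw":-1},{"slide":[0,0,-3],"delta_rot":[0,0,0],"claw":-1}]'; python3 go.py 461 190.6 230 177.7
```

```text
time: 27.4
tcp_pos: [544.7, -93.9, 58.1]
orientation: [3.141, 0.001, 3.103]
contact_force: [-0.5, 0.4, 1.5]
grip_width: 26.7
time: 27.65
tcp_pos: [544.7, -93.9, 58.0]
orientation: [3.141, 0.001, 3.103]
contact_force: [0.7, 1.1, 4.0]
grip_width: 27.2
time: 28.4
tcp_pos: [544.1, -94.2, 239.6]
orientation: [3.141, 0.002, 3.103]
contact_force: [-0.9, 0.1, -1.5]
grip_width: 26.6
slide [1.569 4.689 0.158] rot [0.002 0.016 0.014]
```

```bash
python3 -m handwheel '[{"slide":[0.2,0.4,0],"delta_rot":[0,0,0],"claw":-1},{"slide":[0.5,1.1,0],"delta_rot":[0,0,0],"claw":-1},{"slide":[0.9,1.9,0],"delta_rot":[0,0,0],"claw":-1},{"slide":[1.3,2.7,0],"delta_rot":[0,0,0],"claw":-1},{"slide":[1.57,3.5,0],"delta_rot":[0,0,0],"claw":-1},{"slide":[1.57,4.2,0],"delta_rot":[0,0,0],"claw":-1},{"slide":[1.57,4.6,0],"delta_rot":[0,0,0],"claw":-1},{"slide":[1.57,4.69,0],"delta_rot":[0,0,0],"claw":-1}]'; python3 -m handwheel '[{"slide":[0,0,0.4],"delta_rot":[0,0,0],"claw":-1},{"slide":[0,0,1],"delta_rot":[0,0,0],"claw":-1},{"slide":[0,0,1.6],"delta_rot":[0,0,0],"claw":-1},{"slide":[0,0,1.8],"delta_rot":[0,0,0],"claw":-1},{"slide":[0,0,1.8],"delta_rot":[0,0,0],"claw":-1},{"slide":[0,0,1.8],"delta_rot":[0,0,0],"claw":-1}]'; python3 go.py 461 190.6 70 177.7
```

```text
time: 29.4
tcp_pos: [460.1, 192.3, 237.5]
orientation: [-3.141, -0.001, 3.106]
contact_force: [-0.1, 0.0, -2.4]
grip_width: 27.0
time: 30.15
tcp_pos: [461.9, 191.1, 131.0]
orientation: [3.14, 0.002, 3.103]
contact_force: [0.1, 1.2, -1.7]
grip_width: 26.6
slide [ 0.017 -0.011  1.017] rot [0.014 0.022 0.013]
```

```bash
python3 -m handwheel '[{"slide":[0.02,-0.01,0.3],"delta_rot":[0,0,0],"claw":-1},{"slide":[0.02,-0.01,0.6],"delta_rot":[0,0,0],"claw":-1},{"slide":[0.02,-0.01,0.85],"delta_rot":[0,0,0],"claw":-1},{"slide":[0.02,-0.01,0.97],"delta_rot":[0,0,0],"claw":-1},{"slide":[0.02,-0.01,1],"delta_rot":[0,0,0],"claw":-1},{"slide":[0.02,-0.01,1.03],"delta_rot":[0,0,0],"claw":-1},{"slide":[0.02,-0.01,1.06],"delta_rot":[0,0,0],"claw":-1},{"slide":[0.02,-0.01,1.08],"delta_rot":[0,0,0],"claw":-1}]'; python3 go.py 461 190.6 66 177.7
```

```text
time: 31.15
tcp_pos: [460.4, 190.8, 65.9]
orientation: [3.14, 0.001, 3.103]
contact_force: [-1.6, 0.1, 12.3]
grip_width: 26.6
slide [-0.009 -0.004 -0.002] rot [0.011 0.013 0.018]
```

```bash
python3 -m handwheel '[{"slide":[0,0,-0.01],"delta_rot":[0,0,0],"claw":-0.05},{"slide":[0,0,-0.03],"delta_rot":[0,0,0],"claw":-0.05},{"slide":[0,0,-0.1],"delta_rot":[0,0,0],"claw":-0.05},{"slide":[0,0,-0.4],"delta_rot":[0,0,0],"claw":-0.05},{"slide":[0,0,-1],"delta_rot":[0,0,0],"claw":0},{"slide":[0,0,-1.7],"delta_rot":[0,0,0],"claw":0},{"slide":[0.4,-0.4,-2.5],"delta_rot":[0,0,0],"claw":0},{"slide":[0.6,-1,-2.6],"delta_rot":[0,0,0],"claw":0}]'
python3 - <<'E'
from meas import *
from plant import env
print(env.read_state()["q"])
run(7,dict(in4=(466,318,92),in3=(527,252,92),in0=(461,190,92),tq=(522,-214)))
for n in("scene","top"):
    c=dict(np.load(f"/tmp/{n}7.npz")); P=cloud(c); H,S,V=hsv(c); z=P[...,2]
    try: print("red",disc(c,big(near(c,P,(607,100),40)&(H%175<6)&(S>150)&(z>100)),145,10))
    except ValueError: print("red none")
cv2.imwrite("pics/a7.png",cv2.resize(cv2.imread("/tmp/scene7.png")[140:360,180:480],None,fx=2.6,fy=2.6))
E
python3 go.py 608 101.6 190 175.2
```

```text
time: 32.15
tcp_pos: [422.7, 132.8, 224.3]
orientation: [3.138, 0.006, 3.106]
contact_force: [0.8, -0.6, -1.0]
grip_width: 42.6
[-0.7  0.   0.4  2.  -0.   1.1  1.1]
scene
in4 [468.8 318.1] 14.078224865262817
in3 [530.5 250.1] 13.771047035278814
in0 [464.7 186.8] 13.285992313627089
tq [ 525.1 -216. ] 13.845374046164629
top
in4 [463.8 321.3] 12.587837029061763
in3 none
in0 none
tq [ 518.7 -212.1] 13.903725177005779
red (array([611.1, 100.9]), np.float64(9.567214001776106))
red (array([605.4, 102.6]), np.float64(8.94495446297234))
slide [-3.136 -0.311  0.54 ] rot [0.01  0.013 0.389]
```

View pics/a7.png

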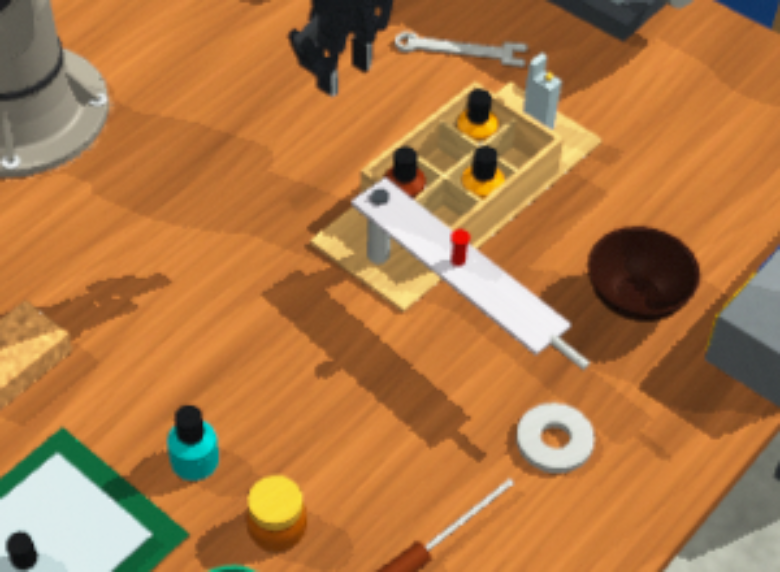

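All three bottles stand in the carrier (crop (480,115), (485,172), (405,172)). The red grip is at (460,247), with nothing in its way. Next is the keeper.

```bash
python3 go.py 608 101.6 190 167; python3 -m handwheel '[{"slide":[-0.8,-0.1,0],"delta_rot":[0,0,0.4],"claw":0.3},{"slide":[-1.6,-0.2,0],"delta_rot":[0,0,0.8],"claw":0.3},{"slide":[-2.4,-0.3,0.2],"delta_rot":[0,0,1.3],"claw":0.3},{"slide":[-3,-0.31,0.4],"delta_rot":[0,0,1.8],"claw":0.3},{"slide":[-3.14,-0.31,0.5],"delta_rot":[0,0,1.8],"claw":0.3},{"slide":[-3.14,-0.31,0.5],"delta_rot":[0,0,1.8],"claw":0.3},{"slide":[-3.14,-0.31,0.5],"delta_rot":[0,0,1.8],"claw":0.3}]'; python3 go.py 608 101.6 116 167
```

```text
slide [-3.136 -0.311  0.54 ] rot [0.011 0.012 1.756]
time: 33.12
tcp_pos: [607.9, 106.5, 191.1]
orientation: [3.141, -0.001, 2.916]
contact_force: [-0.5, -0.3, -0.4]
grip_width: 55.7
slide [-0.021 -0.08   1.252] rot [ 0.007 -0.005  0.009]
```

```bash
python3 -m handwheel '[{"slide":[-0.02,-0.08,0.3],"delta_rot":[0,0,0],"claw":0.3},{"slide":[-0.02,-0.08,0.7],"delta_rot":[0,0,0],"claw":0.3},{"slide":[-0.02,-0.08,1.05],"delta_rot":[0,0,0],"claw":0.3},{"slide":[-0.02,-0.08,1.2],"delta_rot":[0,0,0],"claw":0.3},{"slide":[-0.02,-0.08,1.23],"delta_rot":[0,0,0],"claw":0.3},{"slide":[-0.02,-0.08,1.23],"delta_rot":[0,0,0],"claw":-1},{"slide":[-0.02,-0.08,1.23],"delta_rot":[0,0,0],"claw":-1},{"slide":[-0.02,-0.08,1.23],"delta_rot":[0,0,0],"claw":-1}]' 30; python3 -m handwheel '[{"slide":[0,0,0],"delta_rot":[0,0,0],"claw":-1},{"slide":[0,0,0],"delta_rot":[0,0,0],"claw":-1},{"slide":[0,0,0],"delta_rot":[0,0,0],"claw":-1}]'
python3 - <<'E'
import numpy as np
from plant import env
from scipy.spatial.transform import Rotation as R
s=env.read_state(); p=s["tcp_pos"]; h=np.array([489.8,111.4]); d=p[:2]-h
r=np.linalg.norm(d); a=np.degrees(np.arctan2(d[1],d[0])); print(p,"r",r,"ang",a,s["orientation"])
M=R.from_euler("xyz",s["orientation"])
for b in list(range(5,90,10))+[88]:
    t=np.radians(b); q=[h[0]+120*np.cos(t),h[1]+120*np.sin(t),p[2]]
    print(b,(M.inv().apply(np.array(q)-p)/60).round(2),"rotz",round(-(b-a)*.85/6,1))
E
```

```text
time: 34.12
tcp_pos: [609.6, 101.2, 117.9]
orientation: [3.141, 0.001, 2.915]
contact_force: [-0.0, 0.3, 3.2]
grip_width: 18.0
time: 34.5
tcp_pos: [609.6, 101.2, 117.8]
orientation: [3.141, 0.001, 2.915]
contact_force: [-0.6, -0.1, 5.3]
grip_width: 18.2
[609.56245534 101.17154011 117.78230694] r 120.19844882837741 ang -4.881570471307385 [3.14073153e+00 1.31262604e-03 2.91481903e+00]
5 [0.08 0.34 0.  ] rotz -1.4
15 [0.22 0.66 0.  ] rotz -2.8
25 [0.41 0.95 0.  ] rotz -4.2
35 [0.64 1.2  0.  ] rotz -5.6
45 [0.92 1.41 0.  ] rotz -7.1
55 [ 1.23  1.57 -0.  ] rotz -8.5
65 [ 1.57  1.67 -0.  ] rotz -9.9
75 [ 1.91  1.72 -0.  ] rotz -11.3
85 [ 2.26  1.7  -0.  ] rotz -12.7
88 [ 2.36  1.68 -0.  ] rotz -13.2
```

```bash
python3 -m handwheel '[{"slide":[0.08,0.34,0],"delta_rot":[0,0,-1.4],"claw":-1},{"slide":[0.22,0.66,0],"delta_rot":[0,0,-2.8],"claw":-1},{"slide":[0.41,0.95,0],"delta_rot":[0,0,-4.2],"claw":-1},{"slide":[0.64,1.2,0],"delta_rot":[0,0,-5.6],"claw":-1},{"slide":[0.92,1.41,0],"delta_rot":[0,0,-7.1],"claw":-1},{"slide":[1.23,1.57,0],"delta_rot":[0,0,-8.5],"claw":-1},{"slide":[1.57,1.67,0],"delta_rot":[0,0,-9.9],"claw":-1},{"slide":[1.57,1.67,0],"delta_rot":[0,0,-9.9],"claw":-1}]'
cat > arc.py <<'E'
import numpy as np
from plant import env
from scipy.spatial.transform import Rotation as R
s=env.read_state(); p=s["tcp_pos"]; h=np.array([489.8,111.4]); d=p[:2]-h
r=np.linalg.norm(d); a=np.degrees(np.arctan2(d[1],d[0])); print(p,"r",r,"ang",a,s["q"][6])
M=R.from_euler("xyz",s["orientation"])
for b in (72,78,82,85,87,88,89,90):
    t=np.radians(b); q=[h[0]+120*np.cos(t),h[1]+120*np.sin(t),p[2]]
    print(b,(M.inv().apply(np.array(q)-p)/60).round(3))
E
python3 arc.py
```

```text
time: 35.5
tcp_pos: [539.5, 222.6, 117.9]
orientation: [3.141, 0.004, -2.329]
contact_force: [1.4, 3.0, 2.9]
grip_width: 17.9
[539.53875588 222.6365935  117.87253591] r 121.85041472865421 ang 65.90848883952435 1.9857142271978185
72 [ 0.11   0.186 -0.   ]
78 [ 0.21  0.37 -0.  ]
82 [ 0.287  0.487 -0.001]
85 [ 0.35   0.571 -0.001]
87 [ 0.394  0.624 -0.001]
88 [ 0.417  0.651 -0.001]
89 [ 0.44   0.677 -0.001]
90 [ 0.464  0.702 -0.001]
```

```bash
python3 -m handwheel '[{"slide":[0.11,0.19,0],"delta_rot":[0,0,-0.5],"claw":-1},{"slide":[0.21,0.37,0],"delta_rot":[0,0,-1],"claw":-1},{"slide":[0.29,0.49,0],"delta_rot":[0,0,-1.3],"claw":-1},{"slide":[0.32,0.53,0],"delta_rot":[0,0,-1.5],"claw":-1},{"slide":[0.35,0.57,0],"delta_rot":[0,0,-1.5],"claw":-1},{"slide":[0.35,0.57,0],"delta_rot":[0,0,-1.5],"claw":-1}]'; python3 arc.py
```

```text
time: 36.25
tcp_pos: [502.3, 232.0, 117.9]
orientation: [-3.141, 0.008, -2.173]
contact_force: [3.6, 7.5, 0.8]
grip_width: 17.9
[502.32694652 232.02525197 117.94036203] r 121.27397000537154 ang 84.07107980923902 2.0769601040984624
72 [-0.143 -0.399  0.002]
78 [-0.073 -0.201  0.001]
82 [-0.015 -0.074  0.   ]
85 [ 0.034  0.018 -0.   ]
87 [ 0.07   0.078 -0.001]
88 [ 0.088  0.108 -0.001]
89 [ 0.107  0.137 -0.001]
90 [ 0.127  0.166 -0.001]
```

```bash
python3 -m handwheel '[{"slide":[0.03,0.06,0],"delta_rot":[0,0,0],"claw":-1},{"slide":[0.05,0.09,0],"delta_rot":[0,0,0],"claw":-1},{"slide":[0.07,0.12,0],"delta_rot":[0,0,0],"claw":-1},{"slide":[0.07,0.12,0],"delta_rot":[0,0,0],"claw":-1}]'; python3 arc.py | head -1;  python3 -m handwheel '[{"slide":[0.02,0.03,0],"delta_rot":[0,0,0],"claw":-1},{"slide":[0.04,0.06,0],"delta_rot":[0,0,0],"claw":-1},{"slide":[0.04,0.06,0],"delta_rot":[0,0,0],"claw":-1}]'; python3 arc.py | head -1
```

```text
time: 36.75
tcp_pos: [497.5, 232.0, 118.1]
orientation: [-3.135, 0.012, -2.175]
contact_force: [11.3, 6.6, -4.4]
grip_width: 17.9
[497.51120772 232.02921114 118.09625676] r 120.87542887324432 ang 86.3423510049304 2.0664670869836312
time: 37.12
tcp_pos: [492.0, 231.8, 118.0]
orientation: [-3.137, 0.01, -2.176]
contact_force: [7.6, 5.5, -1.9]
grip_width: 18.1
[491.9555826  231.82949663 118.04203383] r 120.44878660717282 ang 88.97456518549664 2.0611958944670756
```

```bash
python3 -m handwheel '[{"slide":[0.02,0.03,0],"delta_rot":[0,0,0],"claw":-1},{"slide":[0.03,0.05,0],"delta_rot":[0,0,0],"claw":-1},{"slide":[0.03,0.05,0],"delta_rot":[0,0,0],"claw":-1}]'; python3 arc.py | head -1
```

```text
time: 37.5
tcp_pos: [491.9, 231.8, 118.2]
orientation: [-3.132, 0.015, -2.176]
contact_force: [14.5, 7.0, -9.7]
grip_width: 18.0
[491.88223695 231.84795077 118.15916688] r 120.4659476992284 ang 89.00960119703169 2.056881546491433
```

A further 3.5 mm of command moved nothing and the force doubled, so the bar is on its stop. Releasing and looking.

```bash
python3 -m handwheel '[{"slide":[-0.03,-0.07,0],"delta_rot":[0,0,0],"claw":-1},{"slide":[-0.03,-0.07,0],"delta_rot":[0,0,0],"claw":0},{"slide":[-0.03,-0.07,0],"delta_rot":[0,0,0],"claw":0},{"slide":[-0.03,-0.07,0],"delta_rot":[0,0,0],"claw":0},{"slide":[-0.03,-0.07,-0.4],"delta_rot":[0,0,0],"claw":0},{"slide":[-0.03,-0.07,-1],"delta_rot":[0,0,0],"claw":0},{"slide":[-0.03,-0.07,-1.8],"delta_rot":[0,0,0],"claw":0},{"slide":[-0.03,-0.07,-2.6],"delta_rot":[0,0,0],"claw":0}]'; python3 go.py 330 300 300 200
```

```text
time: 38.5
tcp_pos: [488.2, 227.7, 274.1]
orientation: [3.141, -0.001, -2.175]
contact_force: [0.7, 0.2, 0.2]
grip_width: 42.6
slide [ 0.507  2.855 -0.431] rot [ 0.    -0.01   5.896]
```

```bash
python3 -m handwheel '[{"slide":[0.1,0.7,-0.3],"delta_rot":[0,0,1],"claw":0},{"slide":[0.2,1.4,-0.4],"delta_rot":[0,0,2],"claw":0},{"slide":[0.4,2.1,-0.4],"delta_rot":[0,0,3],"claw":0},{"slide":[0.5,2.8,-0.4],"delta_rot":[0,0,4],"claw":0},{"slide":[0.7,3.5,-0.4],"delta_rot":[0,0,5],"claw":0},{"slide":[0.4,4.6,-0.4],"delta_rot":[0,0,5],"claw":0},{"slide":[0.2,5.4,-0.4],"delta_rot":[0,0,5],"claw":0},{"slide":[0.2,5.4,-0.4],"delta_rot":[0,0,5],"claw":0}]'
python3 - <<'E'
from meas import *
run(8,dict(in4=(466,318,92),in3=(527,252,92),in0=(461,190,92),tq=(522,-214)),(485,-407))
for n in("scene","top"):
    c=dict(np.load(f"/tmp/{n}8.npz")); P=cloud(c); H,S,V=hsv(c); z=P[...,2]
    print("red",disc(c,big(near(c,P,(494,230),40)&(H%175<6)&(S>150)&(z>100)),145,10))
    m=big((P[...,1]>70)&(P[...,1]<420)&(abs(P[...,0]-495)<60)&(S<80)&(V>110)&(z>97)&(z<116)); print("bar",rect(c,m,105))
a=cv2.imread("/tmp/top8.png")[190:340,140:340]; b=cv2.imread("/tmp/scene8.png")[130:280,290:440]
cv2.imwrite("pics/a8.png",np.hstack([cv2.resize(a,(440,330),interpolation=2),cv2.resize(b,(330,330),interpolation=2)]))
E
```

```text
time: 39.5
tcp_pos: [211.3, 404.8, 296.8]
orientation: [3.141, -0.001, -2.69]
contact_force: [0.4, -0.8, 0.4]
grip_width: 42.4
scene
in4 [463.2 314.3] 7.279382495033091
in3 [530.4 250. ] 13.929212693891381
in0 [461.9 184.2] 7.2772551450164045
tq [ 525.1 -216. ] 13.844390461635303
knob [ 489.4 -409.6] 12.551749047003732
top
in4 [462.6 320.4] 11.967000689522893
in3 [524.3 251.8] 10.899355677543605
in0 [458.1 189.4] 19.106344699880697
tq [ 518.7 -212.1] 13.903438931020352
knob [ 483.3 -404.1] 12.109640792580194
red (array([496.7, 232.4]), np.float64(8.897234320954661))
bar ((498.9823303222656, 250.2590789794922), (322.9723815917969, 54.41257095336914), 87.72274017333984)
red (array([491.2, 233. ]), np.float64(8.773348968827138))
bar ((491.79522705078125, 254.99240112304688), (318.80914306640625, 52.449981689453125), 87.87711334228516)
```

View pics/a8.png

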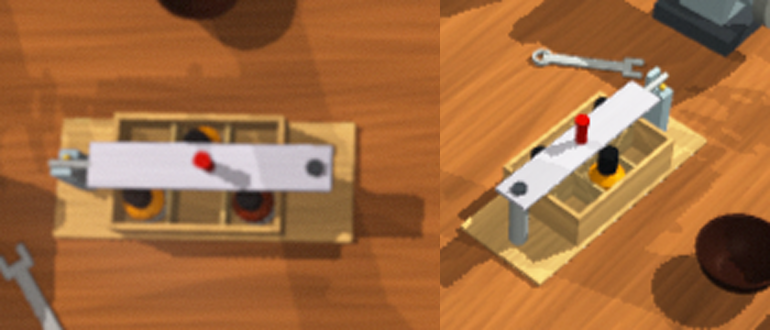

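The bar lies at 87.8° in both cameras, matching the carrier's own axis at 87.8°. Its tongue is in the catch (crop (68,165)), and the three bottles stand under it. Before handing in I check that nothing else has moved.

Run:
```python
import numpy as np,cv2
from plant import env
a=np.load("/tmp/scene0.npz")["image"].astype(int); b=np.load("/tmp/scene8.npz")["image"].astype(int)
m=(abs(a-b).max(2)>60).astype(np.uint8)
for n,(u,v) in dict(wax=(286,337),tq=(254,310),mug=(269,385),bowl=(428,245),gouge=(340,355),block=(184,276),ring=(394,308),wrench=(357,158)).items():
    print(n,m[v-14:v+15,u-14:u+15].sum())
print(env.job_done())
```

```text
wax 0
tq 59
mug 0
bowl 0
gouge 0
block 0
ring 0
wrench 24
the job is handed in; nothing more can be done
None
```

The job is done and handed in at about 39.6 s on the robot's clock, well under the 210 s limit.

- **Cover:** I lifted it off by the knob and laid it flat, knob up, on the green mat. It lies inside the edges with about 25 mm to spare on every side.
- **Bottles:** Three were present, two orange and one brown. They stand upright in cell4, cell3 and cell0. Each one's contact with the cell floor was felt at the expected height.
- **Keeper:** I swung the bar shut over the catch's nub and against its stop. The force rose to 11 N and fell as the bar snapped over. Pressing further raised the force without moving the bar. After release, both cameras put the bar at about 87.8°, matching the carrier, with the tongue in the catch.

**Checks that differed:**
- **Cameras:** The two disagreed by about 7 mm, so I used their mean. It matched the gripped knob's y to 0.2 mm; on the keeper grip it was about 1.6 mm off in x.
- **First bottle:** It was gripped about 2.5 mm off-centre, which I allowed for when placing it.
- **Before/after picture:** The wax jar, mug, bowl, gouge, sanding block and faceplate showed no change. Some pixels changed around the wrench (24) and the turquoise look-alike (59). The look-alike's measured position had not moved, and the wrench was only compared by picture, so I put both down to shadows and a neighbouring bottle being gone.

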